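Find the rattling case and hand it forward

TASK

One of the three sealed cases on the plywood board in this ceramics studio has a loose ball inside: lift them one at a time and shake them back and forth lengthwise until you find the one that rattles, standing each silent one back upright on the board. Then hold the rattling case out, upright and still, about 10 cm above the round cork mat, and finish while still holding it there: do not put it down or let go. Leave everything else on the bench where it is.

Things in the scene. Friction and masses are not known exactly. Their poses are not given: they have to be found in the camera images.
- case_a: one of three identical-looking sealed aluminium cases (dark lid seam, latch on each short end) on the plywood board: 96 mm along its x, 56 mm along its y, 62 mm high, 0.17 to 0.51 kg. Origin: centre of the underside, z up. Rigid: grip it across the 56 mm width from above, 40 N is safe. Any of the three may be the rattling one.
- case_b: sealed aluminium case identical in look, size and axes to case_a (96 x 56 x 62 mm, origin at the centre of the underside); equally likely to be the rattling one. Weight varies from case to case and tells nothing of what is loose.
- case_c: sealed aluminium case identical in look, size and axes to case_a (96 x 56 x 62 mm, origin at the centre of the underside); equally likely to be the rattling one. Inside each is 88 x 48 x 54 mm; the loose ball is steel, 34 mm, 0.16 kg. The inner floor falls 4 degrees from the middle to both short ends, so the ball stays at the end last lowered.
- board: fixed plywood board on which the cases stand: 180 mm along its x, 560 mm along its y, 12 mm thick; origin: centre of the underside
- mat: fixed round cork mat on the bench beyond the board, 110 mm across, 4 mm thick; origin: centre of the underside
- bisque_ring: small white unglazed ceramic ring lying flat on the board between two cases, 28 mm across, 10 mm high; leave it alone. Origin: centre of the underside
- test_tile: small terracotta tile lying on the board between two cases, 34 x 22 x 8 mm; leave it alone. Origin: centre of the underside
- glaze_jar: lidded jar, 64 mm across, 75 mm high, standing on the bench at the far left; leave it alone. Origin: centre of the underside
- bowl: white ceramic bowl, 110 mm across, 45 mm high, on the bench at the far right; leave it alone. Origin: centre of the underside
- cup: blue ceramic cup, 76 mm across, 85 mm high, on the bench beyond the board's left end; leave it alone. Origin: centre of the underside
- phone: black phone lying flat, 150 x 72 x 9 mm, beyond the board's right end; leave it alone. Origin: centre of the underside
- palette_knife: palette knife, 200 mm long, lying flat on the bench beyond the mat; leave it alone. Origin: on the tool's axis

How it is judged:
By the outcome, as a careful person would: the job done as asked, in the order asked, and still so for the second after the job is handed in, while the arm keeps its last pose, push and grip.
It also fails if it takes over 72 s, if anything falls off the work surface, if the arm or the gripper's body presses on something with over 40 N, if the wrist force passes 120 N, or if a joint passes its speed limit or range.

ROBOT

A 7-joint arm with a two-finger parallel gripper is mounted at the origin on the work surface. World frame = base frame: x ahead of the robot, y to its left, z up, the work surface at z = 0. Lengths are in m, angles in rad, forces in N, time in s.
With the tool pointing down it reaches from about 0.4 to 0.875 m from the base axis. Payload 6.5 kg.
Tool frame: the origin (TCP) lies at the centre of the arm's flange, where the gripper is bolted on; the fingertips stand 173 mm ahead of it and the grasp point (between the pads) lies 155 mm ahead of it (arm.tip_reach is the distance from the TCP to the fingertips, in m); z points along the fingers, y is the line along which they close (so a half turn about z gives the same grasp; the last joint's range is limited). The gripper opens to 85 mm and grips with 20 to 120 N. Pads are 22 mm wide; open, the fingers measure 114 mm over their backs; the gripper's body (76 mm by 85 mm) begins 54 mm behind the grasp point. The pads swing forward as they close: fully open they stand 13 mm farther back than shut.
Start: joints at [1.256, 0.536, -0.004, 1.538, 0.003, 1.067, -0.071], TCP at [0.16, -0.63, 0.405] pointing down, gripper open.
Joint ranges: [-2.7, 2.7], [-0.37, 2.16], [-1.27, 1.26], [0.24, 2.4], [-1.31, 4.45], [0.19, 1.91], [-2.76, 2.76]. Speed limits (rad/s): [2.39, 2.39, 3.14, 3.14, 3.14, 3.14, 3.14].

INTERFACE

Orientations are given as a unit quaternion [w, x, y, z].
In Python, from cell import arm gives the robot as it stands.
- The arm moves only by the shell command python3 jog.py [FORCE], which reads ROWS from standard input. ROWS is a JSON list of rows, 1 to 5 of them, each written [[rx, ry, rz], [dx, dy, dz], opening]: a rotation vector rx, ry, rz in rad, then dx, dy, dz in mm, then the opening from 0.0 (shut) to 1.0 (fully open); each row shifts and turns the commanded pose from where the row before left it, along the tool's axes as they then stand; what a row does not reach is not made up. A row lasts 1/10 s, in which the tool goes at most 0.05 m and 0.15 rad, less where a joint would pass 70% of its speed; a pose out of reach is approached as far as the arm can. The fingers move at their own pace and stop on an object; FORCE is the grip in N (left out, the last holds). Time passes only in rows, so rows that do not move let the fingers close. It prints the time, the measured TCP pose, the force, the opening and the grip force at its end. Input that does not fit is refused with a message, and nothing moves.
- arm.observe(): the state, without advancing time (a new reading comes with each control period).
- arm.capture(name): name is "scene" or "top" or "wrist"; returns the picture (480x640x3 uint8, red, green, blue); there is no depth.
- arm.camera_params(name): a dict with "intrinsics" (3x3 intrinsics, pixels), "rvec" (rotation vector, rad) and "tvec" (3), from world to camera coordinates, as OpenCV has them; the wrist camera has in their place "tool_from_camera" (4x4, takes a point from camera to tool coordinates, whose origin is the TCP and whose axes are the flange's). Camera axes: x right, y down, z forward; pixel columns grow to the right and rows downward; lengths in m; the calibration is good to about 2 mm. The wrist camera is an equidistant fisheye: a pixel r from the principal point sees the ray r / f radians off the axis. A picture is of the moment at which its call begins: read the wrist's pose just before it. camera_params takes no time and is no camera call.
- arm.finish_job(): hands the job in; it is judged then, once.
The state is a dict: "clock": time; "qpos": joint angles; "qvel": joint speeds; "effort": joint torques, N m; "tool_pos": TCP position; "tcp_rot": TCP orientation; "contact_force": force on the tool from outside, world axes, zero at the start; "torque": the same for the moment, N m; "width": opening from 0.0 (shut) to 1.0 (fully open); "grasp_force": force on a finger pad.
Only numpy, scipy, OpenCV 4.12 (cv2) and the standard library are available. Lean on these libraries where they do the work, as an engineer would, in place of code of your own. Each camera call takes 0.05 s, during which the arm holds its last target. There are 200 camera calls.

## Working session

There is one attempt and no reset: what is moved stays moved. The work goes in short steps, Python scripts to look and compute and a shell command to move; the robot and the scene stay as the last step left them, time stands still between calls to the robot, and variables do not carry over. Pictures are saved under pics/ and viewed, at most 10 in all, crops included, and the job is handed in when it is done.

```bash
ls; mkdir -p pics; python3 - <<'E'
from cell import arm
import cv2,numpy as np
s=arm.observe();print(s)
for n in("scene","top"):
    cv2.imwrite(f"pics/{n}0.png",arm.capture(n)[:,:,::-1]);print(n,arm.camera_params(n))
print(arm.camera_params("wrist"),arm.tip_reach)
E
```

```text
cell.py
jog.py
pics
{'clock': 0.0, 'qpos': array([ 1.25577496,  0.53719162, -0.00442982,  1.53887556,  0.00262636,
        1.06729183, -0.07118948]), 'qvel': array([-2.15591695e-04, -2.41567624e-04, -7.12687207e-05, -2.84977074e-04,
       -8.52445265e-04,  6.92874457e-04,  5.24573565e-04]), 'effort': array([ 1.59709566e-04, -5.83406210e+01,  1.04889069e+00, -2.59100354e+01,
        1.24307789e-02,  9.64057865e-03, -1.14603614e-05]), 'tool_pos': array([ 0.15998436, -0.62966331,  0.40379547]), 'tcp_rot': array([-8.60473865e-04,  9.92265144e-01,  1.24133429e-01, -1.86504115e-04]), 'contact_force': array([-0.75607266,  0.01130692,  0.07218629]), 'torque': array([-0.06479162, -0.0332257 ,  0.03901737]), 'grasp_force': 0.0, 'width': 1.0008136100231237}
scene {'intrinsics': array([[489.71412141,   0.        , 309.65418539],
       [  0.        , 489.71412141, 239.66988134],
       [  0.        ,   0.        ,   1.        ]]), 'rvec': array([ 1.51651977,  1.78940068, -0.93149326]), 'tvec': array([ 0.08215233, -0.30701359,  1.77128537])}
top {'intrinsics': array([[552.42946396,   0.        , 329.40479026],
       [  0.        , 552.42946396, 241.63560194],
       [  0.        ,   0.        ,   1.        ]]), 'rvec': array([ 2.14791477, -2.15382096,  0.11713864]), 'tvec': array([-0.00286734,  0.60039202,  1.30642877])}
{'intrinsics': array([[371.64829954,   0.        , 317.02103923],
       [  0.        , 371.64829954, 236.25163172],
       [  0.        ,   0.        ,   1.        ]]), 'tool_from_camera': array([[ 3.91588353e-04, -9.49663973e-01, -3.13270146e-01,
         8.03706207e-02],
       [ 9.99999591e-01,  1.16431927e-04,  8.97043622e-04,
         4.69852313e-04],
       [-8.15415363e-04, -3.13270369e-01,  9.49663630e-01,
         3.21670118e-02],
       [ 0.00000000e+00,  0.00000000e+00,  0.00000000e+00,
         1.00000000e+00]])} 0.1734
```

View pics/top0.png

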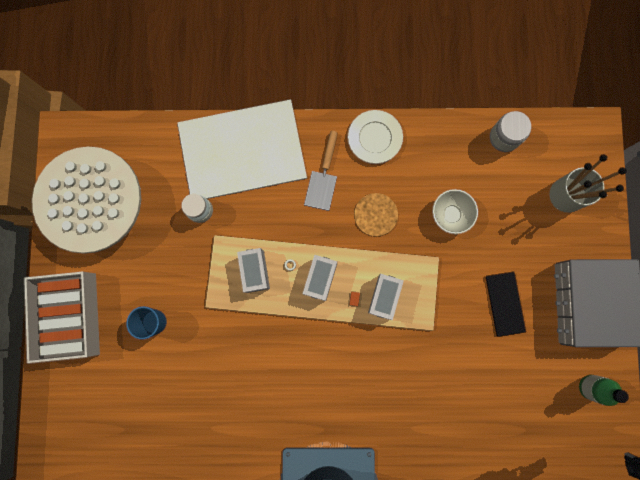

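View pics/scene0.png

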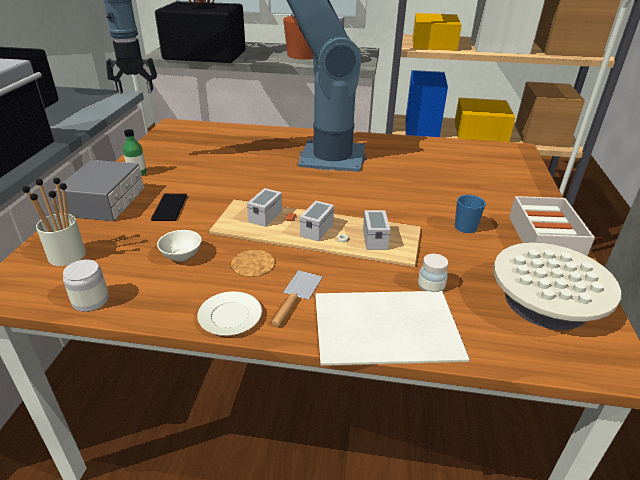

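The top view shows the cases at about (253,270), (320,279) and (386,297), the ring at (290,265), the tile at (354,299) and the mat at (377,215). Image up is +x and left is +y. The scene view shows the same cases at (376,228), (317,219) and (265,206), and the mat at (252,263). Next I'll segment the lid panels in both views and triangulate.

```bash
cat > h.py <<'E'
import cv2,numpy as np
from cell import arm
def PM(n):
    p=arm.camera_params(n);R=cv2.Rodrigues(p["rvec"])[0];return p["intrinsics"],R,p["tvec"]
def plane(n,uv,z):
    K,R,t=PM(n);d=(np.linalg.inv(K)@np.c_[np.atleast_2d(uv),np.ones(len(np.atleast_2d(uv)))].T).T@R
    c=-R.T@t;return c+d*((z-c[2])/d[:,2])[:,None]
def tri(uv1,uv2,n1="top",n2="scene"):
    P=[]
    for n in(n1,n2):
        K,R,t=PM(n);P.append(K@np.c_[R,t])
    X=cv2.triangulatePoints(P[0],P[1],np.float64(uv1).reshape(2,1),np.float64(uv2).reshape(2,1))[:,0];return X[:3]/X[3]
E
python3 - <<'E'
from h import *
B={}
for n,roi,boxes in(("top",(200,230,450,335),None),("scene",(205,180,430,265),None)):
    im=cv2.imread(f"pics/{n}0.png");hsv=cv2.cvtColor(im,cv2.COLOR_BGR2HSV)
    m=((hsv[...,1]<75)).astype(np.uint8)
    z=np.zeros_like(m);x0,y0,x1,y1=roi;z[y0:y1,x0:x1]=m[y0:y1,x0:x1]
    # panel
    g=cv2.cvtColor(im,cv2.COLOR_BGR2GRAY)
    p=(z&(g<(135 if n=="top" else 140))&(g>60)).astype(np.uint8)
    for lab,mm in(("case",z),("panel",p)):
        cs,_=cv2.findContours(mm,cv2.RETR_EXTERNAL,cv2.CHAIN_APPROX_NONE)
        for c in cs:
            if cv2.contourArea(c)>60:
                M=cv2.moments(c);r=cv2.minAreaRect(c)
                print(n,lab,cv2.contourArea(c),np.round([M['m10']/M['m00'],M['m01']/M['m00']],1),np.round(cv2.boxPoints(r)).tolist())
    # mat
    k=cv2.resize(im[y0-0:y1,x0:x1],None,fx=3,fy=3,interpolation=cv2.INTER_NEAREST)
    cv2.imwrite(f"pics/{n}crop.png",k)
E
```

```text
top case 1001.5 [385.5 296.4] [[368.0, 313.0], [379.0, 272.0], [404.0, 279.0], [392.0, 320.0]]
top case 91.0 [289.7 264.5] [[283.0, 265.0], [290.0, 257.0], [298.0, 265.0], [290.0, 272.0]]
top case 963.0 [319.6 277.4] [[302.0, 294.0], [314.0, 253.0], [338.0, 261.0], [325.0, 301.0]]
top case 1057.0 [252.7 270. ] [[236.0, 251.0], [263.0, 247.0], [269.0, 289.0], [243.0, 293.0]]
top panel 451.5 [386.2 296.4] [[374.0, 309.0], [383.0, 279.0], [398.0, 283.0], [389.0, 314.0]]
top panel 443.0 [319.5 277.2] [[308.0, 290.0], [317.0, 260.0], [331.0, 264.0], [322.0, 294.0]]
top panel 446.0 [251.5 269.5] [[241.0, 255.0], [257.0, 253.0], [262.0, 284.0], [246.0, 286.0]]
top panel 72.5 [263.5 271.9] [[244.0, 292.0], [261.0, 249.0], [281.0, 257.0], [264.0, 300.0]]
scene case 61.5 [342.2 237.6] [[337.0, 234.0], [347.0, 234.0], [347.0, 241.0], [337.0, 241.0]]
scene case 916.0 [375.9 229.5] [[363.0, 210.0], [390.0, 210.0], [390.0, 249.0], [363.0, 249.0]]
scene case 976.5 [316.3 220.4] [[295.0, 235.0], [305.0, 197.0], [337.0, 205.0], [327.0, 243.0]]
scene case 953.0 [264.2 207. ] [[247.0, 188.0], [281.0, 188.0], [281.0, 226.0], [247.0, 226.0]]
scene panel 84.0 [369.8 231.5] [[354.0, 218.0], [377.0, 207.0], [390.0, 236.0], [366.0, 246.0]]
scene panel 232.0 [325.6 223. ] [[308.0, 228.0], [333.0, 206.0], [344.0, 219.0], [318.0, 240.0]]
scene panel 331.5 [271.1 209.6] [[251.0, 207.0], [280.0, 194.0], [289.0, 214.0], [260.0, 228.0]]
scene panel 129.5 [264.1 197.4] [[252.0, 201.0], [270.0, 187.0], [275.0, 194.0], [258.0, 208.0]]
```

View pics/topcrop.png

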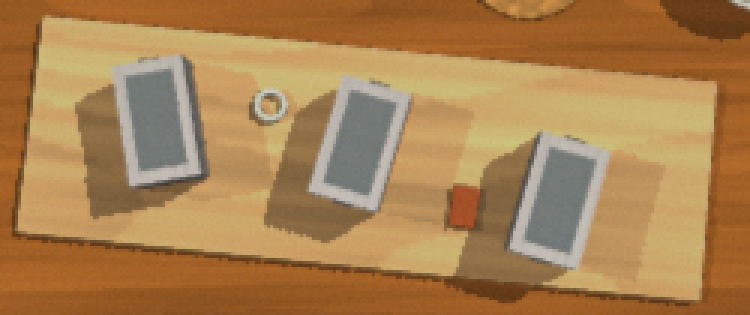

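View pics/scenecrop.png

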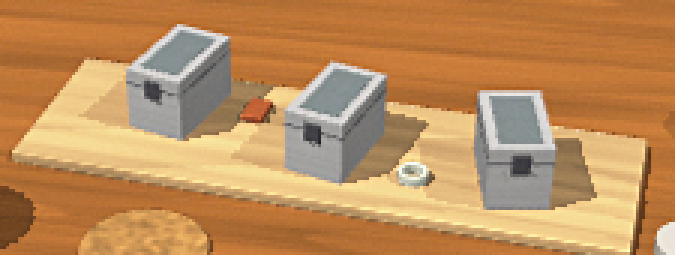

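The crops show three lid panels, tilted differently. They are clear of each other, with the ring and tile in the gaps. Next I'll triangulate the panels, board corners and mat.

```bash
python3 - <<'E'
from h import *
T=cv2.imread("pics/top0.png");S=cv2.imread("pics/scene0.png")
top=dict(L=(251.5,269.5),M=(319.5,277.2),R=(386.2,296.4));sc=dict(L=(378,219.7),M=(316.7,210.3),R=(264.1,197.4))
rect=dict(L=[[241,255],[257,253],[262,284],[246,286]],M=[[308,290],[317,260],[331,264],[322,294]],R=[[374,309],[383,279],[398,283],[389,314]])
for k in top:
    X=tri(top[k],sc[k]);q=plane("top",rect[k],.074)[:,:2];e=[q[1]-q[0],q[2]-q[1]];l=max(e,key=np.linalg.norm)
    print(k,"tri",X.round(4),"plane.074",plane("top",top[k],.074)[0].round(4),"yaw",np.degrees(np.arctan2(l[1],l[0])).round(1)%180,np.linalg.norm(e,axis=1).round(3))
def mat(im,roi):
    h=cv2.cvtColor(im,cv2.COLOR_BGR2HSV);x0,y0,x1,y1=roi;c=h[(y0+y1)//2,(x0+x1)//2];return c
o=np.array([200,230]);o2=np.array([205,180])
for a,b in [((43,16),(632,253)),((716,82),(13,155)),((697,300),(85,60)),((15,235),(648,140))]:
    print("board",tri(np.array(a)/3+o,np.array(b)/3+o2).round(3))
def cork(im,x0,y0,x1,y1):
    c=im[y0:y1,x0:x1].astype(int);h=cv2.cvtColor(im[y0:y1,x0:x1],cv2.COLOR_BGR2HSV)
    m=((h[...,2]>165)&(h[...,1]<190)).astype(np.uint8);m=cv2.morphologyEx(m,cv2.MORPH_CLOSE,np.ones((5,5)))
    cs=max(cv2.findContours(m,0,1)[0],key=cv2.contourArea);e=cv2.fitEllipse(cv2.convexHull(cs));print(e);return np.array(e[0])+[x0,y0]
a=cork(T,345,185,410,237);b=cork(S,225,246,282,282);print(a,b,"mat",tri(a,b),plane("top",a,.004))
E
```

```text
L tri [0.5304 0.1804 0.072 ] plane.074 [0.5304 0.1785 0.074 ] yaw 9.900000000000006 [0.038 0.074]
M tri [0.5119 0.0183 0.0727] plane.074 [0.5118 0.0183 0.074 ] yaw 163.4 [0.073 0.034]
R tri [ 0.4666 -0.1374  0.0715] plane.074 [ 0.4666 -0.1373  0.074 ] yaw 162.6 [0.073 0.036]
board [0.621 0.284 0.008]
board [ 0.564 -0.273  0.005]
board [ 0.387 -0.255  0.006]
board [0.44  0.303 0.006]
((28.708385467529297, 28.02053451538086), (46.35448455810547, 47.48014450073242), 110.73284912109375)Traceback (most recent call last):
  File "<stdin>", line 17, in <module>
  File "<stdin>", line 16, in cork
cv2.error: OpenCV(4.12.0) /io/opencv/modules/imgproc/src/shapedescr.cpp:361: error: (-201:Incorrect size of input array) There should be at least 5 points to fit the ellipse in function 'fitEllipseNoDirect'
```

```bash
cat >> h.py <<'E'
from scipy.spatial.transform import Rotation as Ro
def go(x,y,z,yaw):
    """tool-axis delta to target TCP (tool down, tool x heading yaw deg); rotation first, then translation in new axes"""
    s=arm.observe();q=s["tcp_rot"];R=Ro.from_quat([q[1],q[2],q[3],q[0]])
    c,n=np.cos(np.radians(yaw)),np.sin(np.radians(yaw));G=Ro.from_matrix(np.array([[c,n,0],[n,-c,0],[0,0,-1]]))
    print("t",s["clock"],"rot",(R.inv()*G).as_rotvec().round(4),"then d",G.inv().apply(np.array([x,y,z])-s["tool_pos"]).round(4))
E
python3 - <<'E'
from h import *
print("mat",tri((376.7,214.7),(252.5,263)).round(4),plane("top",(376.7,214.7),.004).round(4))
print("bottle",tri((592,385),(135,160)).round(3), "tile",plane("top",(354.5,299),.02).round(3),"ring",plane("top",(290,265),.022).round(3))
go(.4666,-.1374,.40,-17.4)
E
echo '[[[0, 0, 0.15], [0, 0, 0], 1], [[0, 0, 0.15], [0, 0, 0], 1], [[0, 0, 0.15], [0, 0, 0], 1], [[0, 0, 0.103], [0, 0, 0], 1]]' | python3 jog.py 40
```

```text
mat [ 0.6728 -0.1222 -0.0018] [[ 0.672  -0.1226  0.004 ]]
bottle [ 0.263 -0.617  0.05 ] tile [[ 0.462 -0.065  0.02 ]] ring [[0.545 0.092 0.022]]
t 0.1 rot [-0.0015  0.0006  0.5525] then d [ 0.1454 -0.5615  0.0039]
clock: 0.5
tool_pos: [0.1601, -0.6298, 0.4042]
tcp_rot: [-0.0, 0.988, -0.154, -0.0]
contact_force: [-0.5, -0.5, -0.1]
width: 1.004
grasp_force: 0.0
```

Careful with the scale: shifts go in mm. That gives: -0.048 m is -48, 0.01 m is 10.

```bash
echo '[[[0, 0, 0], [10, -48, 0], 1], [[0, 0, 0], [10, -48, 0], 1], [[0, 0, 0], [10, -48, 0], 1], [[0, 0, 0], [10, -48, 0], 1], [[0, 0, 0], [10, -48, 0], 1]]' | python3 jog.py >/dev/null; echo '[[[0, 0, 0], [10, -48, 0], 1], [[0, 0, 0], [10, -48, 0], 1], [[0, 0, 0], [10, -48, 0], 1], [[0, 0, 0], [10, -48, 0], 1], [[0, 0, 0], [10, -48, 0], 1]]' | python3 jog.py; echo '[[[0, 0, 0], [22, -40, 30], 1], [[0, 0, 0], [22, -40, 30], 1], [[0, 0, 0], [0, 0, 0], 1]]' | python3 jog.py
python3 - <<'E'
from h import *
go(.4666,-.1374,.205,-17.4)
cv2.imwrite("pics/w1.png",arm.capture("wrist")[:,:,::-1])
E
```

```text
clock: 1.5
tool_pos: [0.3996, -0.2001, 0.4047]
tcp_rot: [0.0, 0.988, -0.152, 0.0]
contact_force: [1.0, 0.1, 0.5]
width: 0.999
grasp_force: 0.0
clock: 1.8
tool_pos: [0.4615, -0.139, 0.3467]
tcp_rot: [-0.002, 0.989, -0.147, -0.002]
contact_force: [-0.9, 0.6, -0.3]
width: 0.999
grasp_force: 0.0
t 1.8 rot [-0.0029  0.0042  0.0079] then d [ 0.0043 -0.003   0.1417]
```

View pics/w1.png

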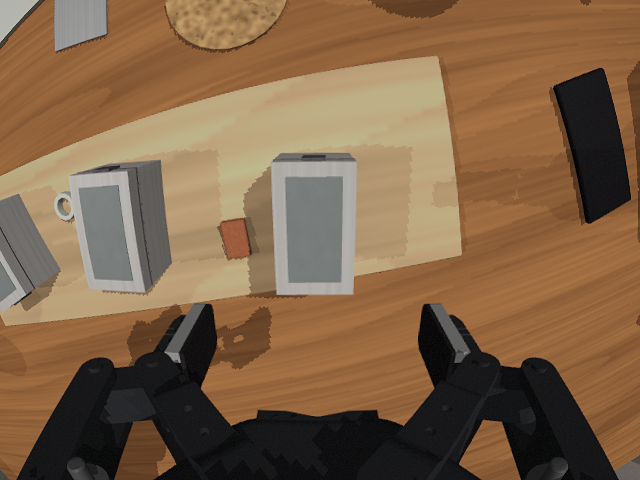

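The wrist view shows case R square to the tool. It is centred at about column 314, midway between the fingers at about 317, so I'll descend and grip.

To row units: -0.003 m is -3, 0.048 m is 48.

```bash
echo '[[[0, 0, 0.006], [4, -3, 0], 1], [[0, 0, 0], [0, 0, 48], 1], [[0, 0, 0], [0, 0, 48], 1], [[0, 0, 0], [0, 0, 46], 1], [[0, 0, 0], [0, 0, 0], 1]]' | python3 jog.py 40; python3 -c "
from h import *
go(.4666,-.1374,.205,-17.4)"; echo '[[[0, 0, 0], [0, 0, 0], 0], [[0, 0, 0], [0, 0, 0], 0], [[0, 0, 0], [0, 0, 0], 0], [[0, 0, 0], [0, 0, 0], 0], [[0, 0, 0], [0, 0, 0], 0]]' | python3 jog.py 40;
```

```text
clock: 2.35
tool_pos: [0.4613, -0.1431, 0.2035]
tcp_rot: [-0.0, 0.988, -0.156, -0.005]
contact_force: [-1.0, -0.5, -0.2]
width: 1.002
grasp_force: 0.0
t 2.35 rot [ 0.0015  0.0103 -0.0086] then d [ 0.0034 -0.007  -0.0015]
clock: 2.85
tool_pos: [0.4661, -0.1424, 0.211]
tcp_rot: [-0.0, 0.988, -0.154, 0.003]
contact_force: [0.1, 3.0, 7.2]
width: 0.647
grasp_force: 43.6
```

To row units: -0.04 m is -40, -0.02 m is -20.

```bash
echo '[[[0, 0, 0], [0, 0, -20], 0], [[0, 0, 0], [0, 0, -40], 0], [[0, 0, 0], [0, 0, -40], 0], [[0, 0, 0], [0, 0, -20], 0], [[0, 0, 0], [0, 0, 0], 0]]' | python3 jog.py 40; echo '[[[0, 0, 0], [0, 0, 0], 0], [[0, 0, 0], [0, 0, 0], 0], [[0, 0, 0], [0, 0, 0], 0]]' | python3 jog.py >/dev/null; python3 - <<'E'
from h import *
for i in range(6):
    s=arm.observe();print(s["clock"],s["contact_force"].round(2),s["torque"].round(3),s["tool_pos"].round(4));arm.capture("top")
E
```

```text
clock: 3.35
tool_pos: [0.4653, -0.1432, 0.3324]
tcp_rot: [0.001, 0.988, -0.155, 0.004]
contact_force: [0.6, -0.2, -3.5]
width: 0.646
grasp_force: 44.5
3.65 [ 0.31  1.29 -3.86] [-0.027  0.022  0.006] [ 0.4637 -0.1424  0.3266]
3.7 [ 0.41 -0.84 -3.45] [0.028 0.036 0.003] [ 0.4638 -0.1424  0.3266]
3.75 [ 0.13  1.18 -2.95] [ 0.021  0.037 -0.035] [ 0.4639 -0.1424  0.3267]
3.8 [-0.25  0.61 -3.56] [-0.008  0.006  0.008] [ 0.464  -0.1424  0.3269]
3.85 [-0.33 -0.15 -3.94] [0.065 0.012 0.044] [ 0.4642 -0.1424  0.3271]
3.9 [ 0.45 -0.58 -3.31] [-0.024 -0.033  0.017] [ 0.4642 -0.1424  0.3273]
```

```bash
cat > meas.py <<'E'
from h import *
F=[];M=[]
for i in range(10):
    s=arm.observe();q=s["tcp_rot"];R=Ro.from_quat([q[1],q[2],q[3],q[0]]).inv();F.append(R.apply(s["contact_force"]));M.append(R.apply(s["torque"]));arm.capture("top")
print(s["clock"],"F",np.mean(F,0).round(2),"M",np.mean(M,0).round(4),"se",(np.std(M,0)/10**.5).round(3),s["tool_pos"].round(4),s["tcp_rot"].round(3),s["width"])
E
echo '[[[0, 0, 0], [30, 0, 0], 0], [[0, 0, 0], [-40, 0, 0], 0], [[0, 0, 0], [40, 0, 0], 0], [[0, 0, 0], [-40, 0, 0], 0], [[0, 0, 0], [40, 0, 0], 0]]' | python3 jog.py |grep force; echo '[[[0, 0, 0], [-40, 0, 0], 0], [[0, 0, 0], [40, 0, 0], 0], [[0, 0, 0], [-40, 0, 0], 0], [[0, 0, 0], [40, 0, 0], 0], [[0, 0, 0], [-30, 0, 0], 0]]' | python3 jog.py |grep force
echo '[[[0, 0.15, 0], [0, 0, 0], 0], [[0, 0.13, 0], [0, 0, 0], 0], [[0, 0, 0], [0, 0, 0], 0], [[0, 0, 0], [0, 0, 0], 0], [[0, 0, 0], [0, 0, 0], 0]]' | python3 jog.py >/dev/null;echo '[[[0, -0.14, 0], [0, 0, 0], 0], [[0, -0.14, 0], [0, 0, 0], 0], [[0, 0, 0], [0, 0, 0], 0], [[0, 0, 0], [0, 0, 0], 0], [[0, 0, 0], [0, 0, 0], 0]]' | python3 jog.py >/dev/null
python3 meas.py
echo '[[[0, -0.15, 0], [0, 0, 0], 0], [[0, -0.13, 0], [0, 0, 0], 0], [[0, 0, 0], [0, 0, 0], 0], [[0, 0, 0], [0, 0, 0], 0], [[0, 0, 0], [0, 0, 0], 0]]' | python3 jog.py >/dev/null;echo '[[[0, 0.14, 0], [0, 0, 0], 0], [[0, 0.14, 0], [0, 0, 0], 0], [[0, 0, 0], [0, 0, 0], 0], [[0, 0, 0], [0, 0, 0], 0], [[0, 0, 0], [0, 0, 0], 0]]' | python3 jog.py >/dev/null
python3 meas.py; python3 -c "
from h import *
go(.4666,-.1374,.325,-17.4)"
```

```text
contact_force: [-4.3, 0.5, -6.5]
grasp_force: 52.0
contact_force: [2.0, 0.1, -2.3]
grasp_force: 53.1
6.4 F [0.06 0.13 3.43] M [-0.015   0.0371  0.0111] se [0.006 0.008 0.008] [ 0.4643 -0.1425  0.3278] [ 0.     0.988 -0.154  0.   ] 0.6478283569937311
7.9 F [0.1  0.08 3.73] M [ 0.0017 -0.0292  0.0013] se [0.008 0.007 0.009] [ 0.4643 -0.1425  0.3277] [-0.     0.988 -0.154 -0.   ] 0.6487460936438701
t 7.95 rot [ 0.      0.0002 -0.0065] then d [ 0.0006 -0.0056  0.0027]
```

```bash

echo '[[[0, 0.15, 0], [0, 0, 0], 0], [[0, 0.13, 0], [0, 0, 0], 0], [[0, 0, 0], [0, 0, 0], 0], [[0, 0, 0], [0, 0, 0], 0], [[0, 0, 0], [0, 0, 0], 0]]' | python3 jog.py >/dev/null;echo '[[[0, -0.14, 0], [0, 0, 0], 0], [[0, -0.14, 0], [0, 0, 0], 0], [[0, 0, 0], [0, 0, 0], 0], [[0, 0, 0], [0, 0, 0], 0], [[0, 0, 0], [0, 0, 0], 0]]' | python3 jog.py >/dev/null
python3 meas.py;python3 meas.py
echo '[[[0, -0.15, 0], [0, 0, 0], 0], [[0, -0.13, 0], [0, 0, 0], 0], [[0, 0, 0], [0, 0, 0], 0], [[0, 0, 0], [0, 0, 0], 0], [[0, 0, 0], [0, 0, 0], 0]]' | python3 jog.py >/dev/null;echo '[[[0, 0.14, 0], [0, 0, 0], 0], [[0, 0.14, 0], [0, 0, 0], 0], [[0, 0, 0], [0, 0, 0], 0], [[0, 0, 0], [0, 0, 0], 0], [[0, 0, 0], [0, 0, 0], 0]]' | python3 jog.py >/dev/null
python3 meas.py; python3 meas.py
```

```text
9.4 F [-0.04  0.15  3.43] M [-0.0097  0.0443  0.0002] se [0.01  0.012 0.008] [ 0.4643 -0.1424  0.3278] [ 0.     0.988 -0.154  0.   ] 0.6481973643998754
9.9 F [ 0.08 -0.06  3.52] M [-0.0008  0.0711 -0.0096] se [0.006 0.005 0.011] [ 0.4643 -0.1425  0.3278] [ 0.     0.988 -0.154 -0.   ] 0.6453508271787755
11.4 F [ 0.13 -0.06  3.72] M [-0.0031 -0.0372  0.0051] se [0.011 0.009 0.006] [ 0.4643 -0.1425  0.3277] [-0.     0.988 -0.154 -0.   ] 0.6480319877255994
11.9 F [0.12 0.18 3.18] M [ 0.0065 -0.0308 -0.    ] se [0.01  0.014 0.009] [ 0.4643 -0.1425  0.3278] [ 0.     0.988 -0.154 -0.   ] 0.6457079531482813
```

The torque about the grip axis flips between about +0.05 and −0.035 Nm with the last lowered end. A 0.16 kg ball travelling 54 mm predicts ±0.042, so this is the rattling case. I'll carry it over the mat.

```bash
echo '[[[0, 0, 0], [20, -9, 0], 0], [[0, 0, 0], [35, -15, 0], 0], [[0, 0, 0], [40, -17, 0], 0], [[0, 0, 0], [40, -17, 0], 0], [[0, 0, 0], [35, -15, 0], 0]]' | python3 jog.py >/dev/null; echo '[[[0, 0, 0], [22, -10, 10], 0], [[0, 0, 0], [0, 0, 19], 0], [[0, 0, 0], [0, 0, 0], 0], [[0, 0, 0], [0, 0, 0], 0], [[0, 0, 0], [0, 0, 0], 0]]' | python3 jog.py
python3 - <<'E'
from h import *
go(.672,-.122,.299,-17.7)
for n in("top","scene"):cv2.imwrite(f"pics/{n}2.png",arm.capture(n)[:,:,::-1])
s=cv2.imread("pics/scene2.png")[160:310,180:420];cv2.imwrite("pics/s2c.png",cv2.resize(s,None,fx=3,fy=3))
E
```

```text
clock: 12.95
tool_pos: [0.6723, -0.1225, 0.2997]
tcp_rot: [0.0, 0.988, -0.155, 0.0]
contact_force: [-0.1, -0.6, -3.7]
width: 0.649
grasp_force: 53.0
t 12.95 rot [ 0.0001 -0.0009 -0.0019] then d [-0.0005 -0.0004  0.0007]
```

View pics/s2c.png

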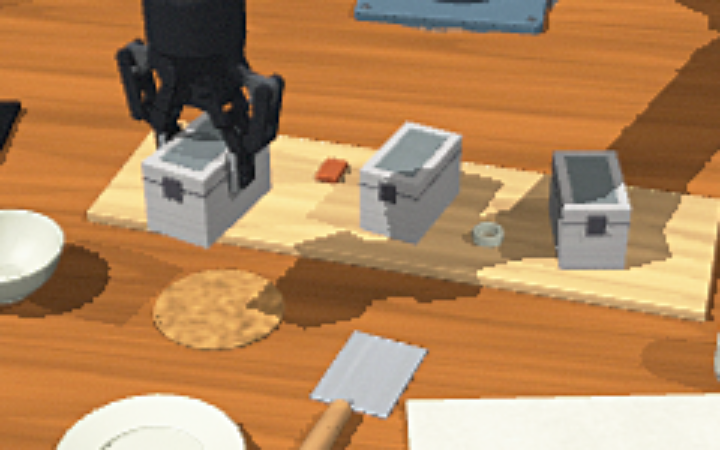

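View pics/top2.png

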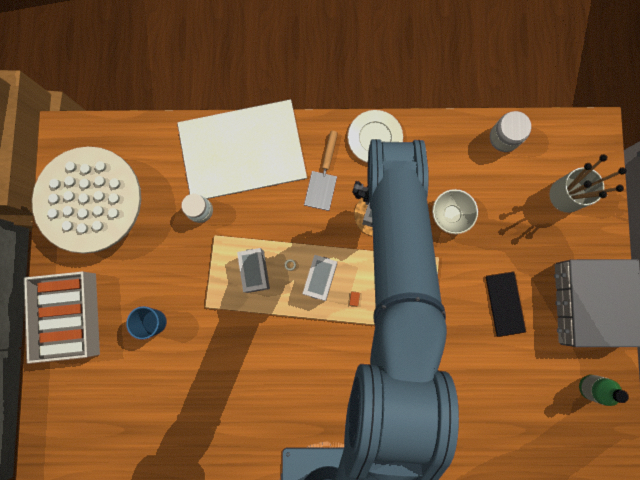

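The scene crop shows the held case hanging level above the mat. Its lower front corners are at about (148,228) and (207,245) in the crop, and the other objects are undisturbed. I'll check its height from these corners.

```bash
python3 - <<'E'
from h import *
s=arm.observe();K,R,t=PM("scene")
a=np.radians(-17.7);x=np.array([np.cos(a),np.sin(a)]);y=np.array([-x[1],x[0]])
for off in(0,.003):
  for z in(.094,.099,.104,.109,.114):
    P=[np.r_[s["tool_pos"][:2]+(.048+off)*x+w*y,zz] for zz in(z,z+.062) for w in(-.028,.028)]
    p=cv2.projectPoints(np.array(P),R,t,K,None)[0][:,0];print(off,z,((p-[180,160])*3+1).round(0).tolist())
E
```

```text
0 0.094 [[147.0, 236.0], [207.0, 255.0], [140.0, 169.0], [202.0, 187.0]]
0 0.099 [[147.0, 231.0], [207.0, 250.0], [140.0, 164.0], [201.0, 182.0]]
0 0.104 [[146.0, 225.0], [206.0, 244.0], [139.0, 158.0], [201.0, 176.0]]
0 0.109 [[146.0, 220.0], [206.0, 239.0], [138.0, 152.0], [201.0, 171.0]]
0 0.114 [[145.0, 215.0], [205.0, 234.0], [138.0, 147.0], [200.0, 165.0]]
0.003 0.094 [[145.0, 238.0], [205.0, 257.0], [138.0, 171.0], [200.0, 189.0]]
0.003 0.099 [[144.0, 233.0], [205.0, 252.0], [137.0, 166.0], [199.0, 184.0]]
0.003 0.104 [[144.0, 227.0], [204.0, 246.0], [137.0, 160.0], [199.0, 178.0]]
0.003 0.109 [[143.0, 222.0], [204.0, 241.0], [136.0, 154.0], [198.0, 172.0]]
0.003 0.114 [[143.0, 217.0], [203.0, 236.0], [136.0, 149.0], [198.0, 167.0]]
```

```bash
echo '[[[0, 0, 0], [0, 0, 0], 0], [[0, 0, 0], [0, 0, 0], 0], [[0, 0, 0], [0, 0, 0], 0], [[0, 0, 0], [0, 0, 0], 0], [[0, 0, 0], [0, 0, 0], 0]]' | python3 jog.py; python3 -c "
from cell import arm
print(arm.finish_job())"
```

```text
clock: 13.55
tool_pos: [0.6724, -0.122, 0.2988]
tcp_rot: [-0.0, 0.988, -0.154, -0.0]
contact_force: [-0.4, -0.2, -2.9]
width: 0.652
grasp_force: 53.0
the job is handed in; nothing more can be done
None
```

The first case I lifted, the right-hand one on the board, has the loose ball: the moment at the wrist flipped with each end lowered, as a rolling 0.16 kg ball should make it. I handed the job in at 13.6 s, still holding that case upright about 10 cm above the cork mat, without lifting the other two.

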